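Make up a grinding wheel on a quick-change arbor

TASK

Make up the grinding wheel on the upright spindle of the blue arbor stand: first the plain aluminium spacer down on the seat, then the reddish grinding wheel flat on it, then the brass flange, and last slide the red slotted keeper in sideways under the spindle's head, fully home round the neck and lying flat on the flange, so that the stack is locked on. The wheel is brittle: lower it, do not drop it. Leave the spray can, the tape measure and the piece of pipe standing where they are.

Things in the scene. Friction and masses are not known exactly. Their poses are not given: they have to be found in the camera images.
- stand: Fixed arbor stand with an upright spindle. Round blue foot 120 mm across, 12 mm high; a boss 36 mm across rises to the seat, 30 mm above the worktop. A curved yellow guard stands on the foot on the stand's +x side: inner face 54 mm from the axis, 55 degrees to each side of +x, up to 73 mm above the worktop; the -x side is open. Origin on the spindle axis at worktop level, z up.
- seat (a point): Point on the spindle axis at the seat (30 mm above the worktop), axes as the stand's. Steel spindle above the seat: 26 mm diameter up to 23 mm, tapering to 18 mm diameter at 28 mm, 18 mm diameter up to 39.5 mm, then the neck and the head, whose top is 60 mm above the seat.
- neck (a point): Point on the spindle axis 40 mm above the seat (70 mm above the worktop), where the top of the flange and the underside of the keeper lie in the end. Neck: 10 mm diameter up to 9 mm above this point; head: 18 mm diameter from 9 to 14 mm above it, tapering to 10 mm diameter at its top, 20 mm above it.
- spacer: Plain bright aluminium ring, loose, lying flat: 40 mm outside, bore 29 mm, 16 mm high. Origin at the centre of its underside, z up along the bore. Both faces alike.
- wheel: Reddish-brown grinding wheel with a green centre ring, loose, lying flat: 64 mm outside, bore 29 mm, 14 mm high (the reddish rim 13 mm). Origin at the centre of its underside, z up along the bore. Both faces alike. Seated, it lies on the spacer with its underside 16 mm above the seat.
- flange: Brass ring, loose, lying flat: 46 mm outside, bore 21 mm (too small to pass the thick foot of the spindle), 10 mm high. Origin at the centre of its underside, z up along the bore. Both faces alike. Seated, it lies on the wheel with its underside 30 mm above the seat, its top 40 mm above it.
- keeper: Red slotted keeper lying flat, loose: U-shaped plate 5 mm thick, x = -42 to +22 mm, 28 mm wide under the tab, 36 at the slot, 43 at the mouth. The slot, 13 mm wide, runs from its closed end at x = -6.5 mm to its mouth at +x, flared to 19 mm. Origin at the underside, where the spindle axis passes when it is home; z up. It slides in mouth first, in a 9 mm high space, from any side that the guard leaves open.
- keeper_tab (a point): Top centre of the keeper's upright tab, 32 mm behind (-x of) its origin and 35 mm above its underside; axes as the keeper's. The tab is 24 mm long (x), 12 mm thick (y), and rises 30 mm above the plate; it is the part to hold. Light plastic: the keeper balances about 12 mm behind its origin.
- zinc_can: Grey spray can with a black cap, 53 mm across, 188 mm tall, standing loose. Origin at the centre of its underside. Not to be disturbed.
- pocket_tape: Yellow pocket tape measure standing on its flat, 34 x 76 x 66 mm (x, y, z), loose. Origin at the underside. Not to be disturbed.
- pipe_piece: Rusty grey piece of steel pipe standing on end, 48 mm across, 60 mm tall, loose. Origin at the centre of its underside. Not to be disturbed.
Mind the look-alikes: they are no part of the job. What is meant by the keeper is not green, orange or turquoise, and is the smaller of those in its own colour.

How it is judged:
By the outcome, as a careful person would: the job done as asked, in the order asked, and still so for the second after the job is handed in, with the robot touching nothing.
It also fails if it takes over 72 s, if anything falls off the work surface, if the arm or the gripper's body presses on something with over 40 N, if the wrist force passes 120 N, or if a joint passes its speed limit or range.

ROBOT

A 7-joint arm with a two-finger parallel gripper is mounted at the origin on a cart in front of the work surface, level with it; the furniture and walls round the work are solid. World frame = base frame: x ahead of the robot, y to its left, z up, the work surface at z = 0. Lengths are in m, angles in rad, forces in N, time in s.
With the tool pointing down it reaches from about 0.425 to 0.95 m from the base axis. Payload 4.7 kg.
Tool frame: the origin (TCP) lies midway between the tips of the shut fingers; the grasp point (between the pads) lies 19 mm behind it; z points along the fingers, y is the line along which they close (so a half turn about z gives the same grasp; the last joint's range is limited). The gripper opens to 85 mm and grips with 20 to 120 N. Pads are 22 mm wide; open, the fingers measure 114 mm over their backs; the gripper's body (76 mm by 85 mm) begins 54 mm behind the grasp point. The pads swing forward as they close: fully open they stand 13 mm farther back than shut.
Start: joints at [1.315, 0.469, -0.049, 1.532, 0.024, 1.141, -0.082], TCP at [0.152, -0.658, 0.231] pointing down, gripper open.
Joint ranges: [-2.59, 2.59], [-0.33, 1.99], [-1.39, 1.29], [0.1, 2.45], [-1.04, 4.18], [0.21, 1.99], [-2.66, 2.66]. Speed limits (rad/s): [2.57, 2.57, 3.14, 3.14, 3.14, 3.14, 3.14].

INTERFACE

Orientations are given as a unit quaternion [x, y, z, w].
In Python, from workcell import r, optics gives the robot as it stands.
- The arm moves only by the tool arm_command, never from a script. Its argument "steps" is a list that holds one entry, the list of rows, each a list of 5 numbers: the shift along the tool's x, y, z in mm, then the turn about the tool's z in rad, then the gripper command: -1 is fully open, 1 is shut, values between are in proportion. A call has 1 to 10 rows; each row shifts and turns the commanded pose from where the row before left it, along the tool's axes as they then stand; what a row does not reach is not made up. A row lasts 1/10 s, in which the tool goes at most 50 mm and 8.59 degrees, less where a joint would pass 70% of its speed; a pose out of reach is approached as far as the arm can. A call with a gripper value outside its range is refused whole. The fingers move at their own pace and stop on an object; "grip_force" is the grip in N (left out, the last holds). Time passes only in rows, so rows that do not move let the fingers close. It gives the time, the measured TCP pose, the force, the opening and the grip force at its end, in the units of the state.
- r.observe(): the state, without advancing time (a new reading comes with each control period).
- optics.snapshot(name): name is "scene" or "top" or "wrist"; returns a dict with "frame" (420x560x3 uint8, red, green, blue), "depth" (420x560 float32, m along the optical axis (not along the pixel's ray), 0 where there is no reading), "fov_y" (degrees; the focal length in pixels is half the picture's height over the tangent of half this angle, whatever the lens; pixels are square), "cx", "cy" (the principal point, pixels), "rvec" (rotation vector, rad) and "tvec" (3), from world to camera coordinates, as OpenCV has them; the wrist camera has in their place "T_tool_cam" (4x4, takes a point from camera to tool coordinates, whose origin is the TCP and whose axes are the flange's). Camera axes: x right, y down, z forward; pixel columns grow to the right and rows downward; lengths in m; the calibration is good to about 2 mm. A picture is of the moment at which its call begins: read the wrist's pose just before it.
- r.finish_job(): hands the job in; it is judged then, once.
Trained networks look in a picture, given as the dict that the camera call returned (one of the last four; its "shot" number tells which), for a name from the list of things; names that differ only in an ending like _2 or _b are one class to them, and where a whole thing is asked for, a point or a joint stands for the part that bears it (a point fixed in the world has none). Each returns a list of dicts, best first, with "confidence" (0 to 1); they miss things now and then, are a little off and sometimes report something else, mostly with a low value. They report only what shows in the picture. A call takes as long as a camera call. They do not tell look-alikes from the thing itself.
- optics.recognise(picture, thing): "box" ([left, top, right, bottom] in pixels, round what is visible of it).
- optics.regions_of(picture, thing): "mask" (420x560 bool, what is visible of it) and "box" ([left, top, right, bottom] in pixels, round what is visible of it).
The state is a dict: "time": time; "qpos": joint angles; "dq": joint speeds; "joint_torque": joint torques, N m; "tcp_pos": TCP position; "tcp_rot": TCP orientation; "ft_force": force on the tool from outside, world axes, zero at the start; "torque": the same for the moment, N m; "finger_gap": finger opening in m; "grip_force": force on a finger pad.
Only numpy, scipy, OpenCV 4.12 (cv2) and the standard library are available. Lean on these libraries where they do the work, as an engineer would, in place of code of your own. Each camera call takes 0.05 s, during which the arm holds its last target. There are 200 camera calls.

## Working session

There is one attempt and no reset: what is moved stays moved. The work goes in short steps, Python scripts to look and compute and a tool call to move; the robot and the scene stay as the last step left them, time stands still between calls to the robot, and variables do not carry over. Pictures are saved under pics/ and viewed, at most 10 in all, crops included, and the job is handed in when it is done.

Besides the shell and the picture viewer there is one more tool, called in YAML: its name, and indented under it one key for each argument. arm_command: Moves the arm, as the interface text tells. Its arguments: {"type":"object","properties":{"steps":{"type":"array","items":{"type":"array","items":{"type":"array","items":{"type":"number"}}}},"grip_force":{"type":"number"}},"required":["steps"]}

```bash
ls; mkdir -p pics; cat > h.py <<'E'
import numpy as np, cv2
from workcell import r, optics
from scipy.spatial.transform import Rotation as R
def cloud(p, state=None):
    d=p["depth"]; f=d.shape[0]/2/np.tan(np.radians(p["fov_y"])/2)
    v,u=np.mgrid[:d.shape[0],:d.shape[1]]
    P=np.stack([(u-p["cx"])*d/f,(v-p["cy"])*d/f,d],-1)
    if "rvec" in p:
        M=R.from_rotvec(np.ravel(p["rvec"])).as_matrix()
        W=(P-np.ravel(p["tvec"]))@M
    else:
        T=np.array(p["T_tool_cam"]); W=P@T[:3,:3].T+T[:3,3]
        W=W@R.from_quat(state["tcp_rot"]).as_matrix().T+np.array(state["tcp_pos"])
    W[d==0]=np.nan
    return W
def save(p,n,box=None,s=1):
    im=p["frame"][...,::-1]
    if box: im=im[box[1]:box[3],box[0]:box[2]]
    cv2.imwrite("pics/"+n,cv2.resize(im,None,fx=s,fy=s,interpolation=cv2.INTER_CUBIC))
E
cat > a.py <<'E'
from h import *
s=r.observe(); print(s["tcp_pos"],s["tcp_rot"],s["time"],s["finger_gap"])
ims=[]
for n in ["top","scene"]:
    p=optics.snapshot(n); save(p,n+".png",s=1.4); W=cloud(p)
    np.savez(n+".npz",W=W,f=p["frame"])
    for t in ["stand","spacer","wheel","flange","keeper","zinc_can","pocket_tape","pipe_piece"]:
        for o in optics.regions_of(p,t)[:4]:
            m=o["mask"]; w=W[m]; w=w[~np.isnan(w[:,0])]
            if len(w)==0: continue
            top=np.percentile(w[:,2],95); 
            tt=w[w[:,2]>top-.006]
            print(n,t,round(o["confidence"],2),np.round(o["box"]).astype(int),"ztop %.3f"%top,"ctr",np.round((tt[:,:2].max(0)+tt[:,:2].min(0))/2,3),"ext",np.round(np.ptp(tt[:,:2],axis=0),3),np.median(p["frame"][m],axis=0))
E
python3 a.py
```

```text
pics
[ 0.15166863 -0.6571481   0.23027662] [ 9.93575005e-01  1.13171560e-01 -1.28220387e-04 -9.43974203e-04] 0.0 0.08543714484932079
top stand 0.67 [247 164 298 214] ztop 0.071 ctr [ 0.61  -0.049] ext [0.067 0.084] [42. 63. 92.]
top wheel 0.77 [128 175 155 204] ztop 0.016 ctr [0.592 0.295] ext [0.061 0.062] [114.  87.  75.]
top flange 0.53 [336 240 354 257] ztop 0.012 ctr [ 0.436 -0.222] ext [0.042 0.043] [207. 166. 100.]
top flange 0.17 [128 172 158 202] ztop 0.016 ctr [0.592 0.295] ext [0.061 0.062] [116.  88.  76.]
top keeper 0.78 [363 166 376 194] ztop 0.034 ctr [ 0.589 -0.292] ext [0.023 0.015] [159.  54.  50.]
top keeper 0.75 [382 225 412 247] ztop 0.034 ctr [ 0.453 -0.366] ext [0.017 0.023] [ 72. 155. 149.]
top keeper 0.63 [361 113 387 139] ztop 0.034 ctr [ 0.765 -0.289] ext [0.022 0.017] [219.5 128.   71. ]
top keeper 0.6 [400 163 436 192] ztop 0.049 ctr [ 0.631 -0.376] ext [0.025 0.033] [112.  45.  43.]
top zinc_can 0.79 [165 160 202 188] ztop 0.188 ctr [0.609 0.162] ext [0.042 0.042] [90. 88. 84.]
top pocket_tape 0.68 [309 174 342 192] ztop 0.066 ctr [ 0.595 -0.169] ext [0.
[... 653 characters left out ...]
2 304 192] ztop 0.036 ctr [ 0.764 -0.286] ext [0.016 0.019] [191.5  94.    3.5]
scene keeper 0.54 [316 197 337 211] ztop 0.035 ctr [ 0.587 -0.29 ] ext [0.025 0.017] [142.  33.  30.]
scene keeper 0.54 [334 180 355 201] ztop 0.051 ctr [ 0.629 -0.37 ] ext [0.028 0.028] [144.   17.   12.5]
scene keeper 0.54 [368 202 389 218] ztop 0.036 ctr [ 0.453 -0.363] ext [0.019 0.018] [ 25.5 148.  147.5]
scene zinc_can 0.71 [199 181 221 259] ztop 0.187 ctr [0.609 0.166] ext [0.043 0.041] [120. 118. 116.]
scene pocket_tape 0.9 [295 198 315 220] ztop 0.067 ctr [ 0.593 -0.167] ext [0.035 0.052] [127. 113.  94.]
scene pipe_piece 0.73 [223 200 245 230] ztop 0.062 ctr [0.718 0.009] ext [0.051 0.047] [97. 94. 92.]
```

View pics/top.png

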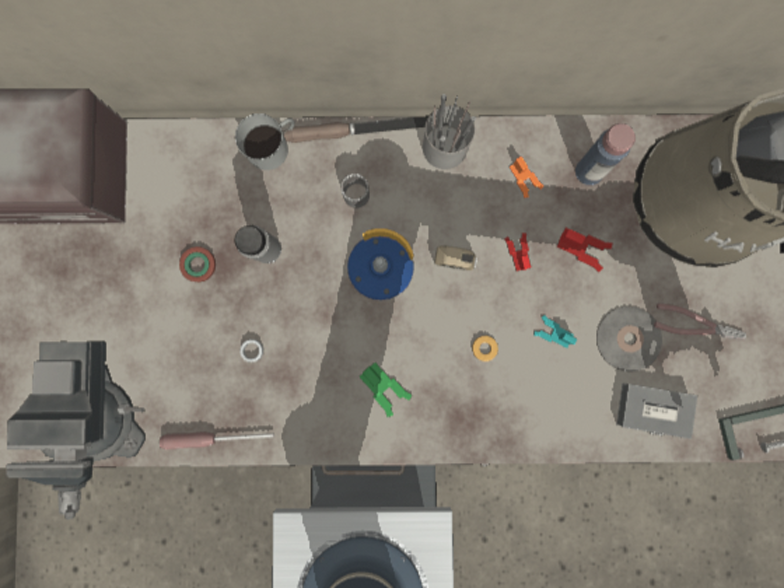

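```bash
cat > b.py <<'E'
from h import *
z=np.load("top.npz"); W=z["W"]; f=z["f"]
im=f[100:260,230:450]; cv2.imwrite("pics/crop.png",cv2.resize(im[...,::-1],None,fx=3.6,fy=3.6,interpolation=cv2.INTER_CUBIC))
# keeper: red small
def reg(b,zlo,zhi,name):
    w=W[b[1]:b[3],b[0]:b[2]].reshape(-1,3); w=w[(w[:,2]>zlo)&(w[:,2]<zhi)]
    (c,sz,a)=cv2.minAreaRect((w[:,:2]*1000).astype(np.float32)); print(name,len(w),np.round(c,1),np.round(sz,1),round(a,1),np.round(w.mean(0),4))
reg((355,160,382,200),.003,.012,"plate"); reg((355,160,382,200),.003,.05,"whole"); reg((355,160,382,200),.028,.05,"tab")
reg((330,234,360,262),.006,.02,"flange"); reg((122,168,162,208),.008,.03,"wheel")
reg((160,225,200,262),.008,.03,"spacer?"); reg((246,163,300,216),.045,.07,"guard45-70");reg((246,163,300,216),.066,.08,"guard66-80");reg((246,163,300,216),.082,.11,"head"); reg((246,163,300,216),.008,.016,"foot")
reg((300,165,345,200),.05,.08,"tape")
E
python3 b.py
```

```text
plate 150 [ 611.4 -276.3] [97.4 66.5] 3.8 [ 0.613  -0.2841  0.0049]
whole 218 [ 611.4 -276.3] [97.4 66.5] 3.8 [ 0.6052 -0.2861  0.0124]
tab 50 [ 588.9 -291.9] [23.5 13. ] 8.9 [ 0.5886 -0.2916  0.0331]
flange 186 [ 430.1 -219.3] [44.3 57.5] 80.7 [ 0.4369 -0.2207  0.0091]
wheel 405 [592.2 295.3] [61.6 63. ] 1.7 [0.5916 0.2952 0.0123]
spacer? 107 [436.3 195.2] [38.6 38.2] 70.5 [0.4363 0.1958 0.014 ]
guard45-70 113 [614.2 -50.1] [71.1 71. ] 18.9 [ 0.6103 -0.0452  0.059 ]
guard66-80 118 [616.9 -49.3] [66.9 69.7] 20.3 [ 0.628  -0.0529  0.0712]
head 41 [584.5 -35.5] [14.9 15.5] 41.2 [ 0.5845 -0.0356  0.0873]
foot 1345 [582.6 -35.3] [113.2 116.7] 15.3 [ 0.5826 -0.0343  0.0116]
tape 317 [ 595.7 -165.5] [58.8 33.3] 79.3 [ 0.5953 -0.1661  0.0609]
```

The red pair: the small one is at about (518,252) in the picture, with the 24 x 13 mm tab. The large one is at (583,247) with its tab top at 49 mm, so it is bigger than specified. The first fits the keeper; I'll confirm it in a crop.

View pics/crop.png

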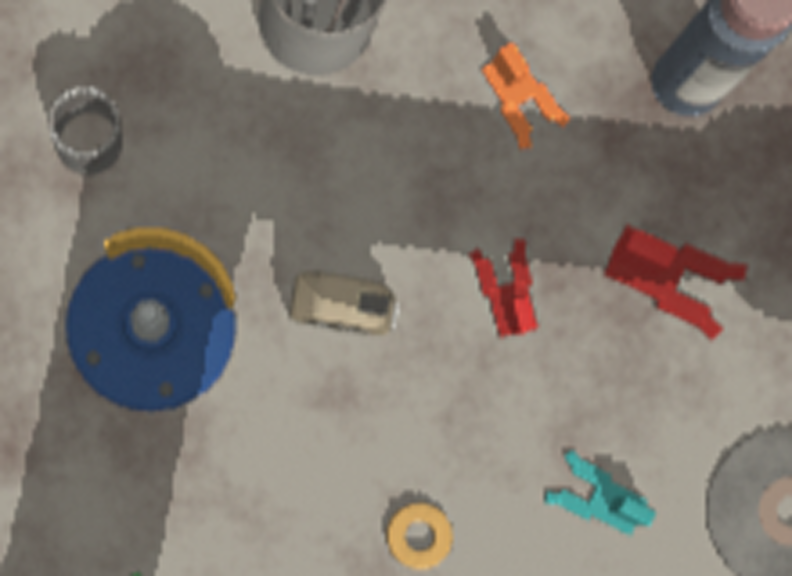

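```bash
cat >> h.py <<'E'
def go(x,y,z=None,yaw=None):
    """tool-frame shift (mm) needed to world target at present yaw; turn (rad) needed"""
    s=r.observe(); M=R.from_quat(s["tcp_rot"]).as_matrix(); p=np.array(s["tcp_pos"])
    now=np.degrees(np.arctan2(M[1,0],M[0,0]))
    if yaw is not None:
        d=(now-yaw+90)%180-90
        Mt=M@R.from_euler("z",np.radians(d)).as_matrix()
    else: d=0;Mt=M
    t=np.array([x,y,p[2] if z is None else z])
    print("t%.2f pos"%s["time"],np.round(p*1000,1),"yaw %.1f"%now,"tilt",np.round(M[2],3),"gap %.1f"%(s["finger_gap"]*1e3),"-> turn %.3f then shift"%np.radians(d),np.round(Mt.T@(t-p)*1000,1),"j",np.round(s["qpos"],2), "f",np.round(s["ft_force"],1))
E
python3 - <<'E'
from h import *
z=np.load("top.npz"); W=z["W"]
X,Y,Z=W[...,0],W[...,1],W[...,2]
for x0 in np.arange(.2,.95,.05):
    print("%.2f"%x0,*["%3d"%(1000*np.nanmax(np.r_[Z[(abs(X-x0)<.025)&(abs(Y-y0)<.025)],-.009])) for y0 in np.arange(-.7,.5,.05)])
go(.46,-.45,.28,-20); go(.5,.15,.25,-20)
E
```

```text
0.20  -9  -9  -9  -9  -9  -9  -9  -9  -9  -9  -9  -9  -9  -9  -9  -9  -9  -9  -9  -9  -9  -9  -9 140
0.25  22  22   4   6   4   5   5   5   4   5   5   4   6   4   4   4   4   4   4  21  28  27 159 160
0.30  19  18  35  36  37  36   5   5   5   5   4   8   4   9   4   4   7  16  17  27  28  32 158 160
0.35  14   4  34  36  37  37   6   3   4   4   5   4   9  14  46   6   5   4   4   5   3  49 158 159
0.40   4   4   4   5   9   8   4   4   4  11  13   6   5  51  50   5   5   4  18   4   5   5   4 145
0.45  14  16  16  19  14  10  33  38   7  14  15   5   5   4   6   4   5   4  18   4   4   5   5 137
0.50   5  11  13  20  16   9   5   8   4   5   3   5   5   4   5   4   5   5   4   5   5   4   5   4
0.55   6   4   4   7   5   5   7   6   6   4   4   5  15  56  32   4   4   5   6  13  17   4   4   4
0.60 145 225 264 179   4   9  54  45  38   8  68  69  74  92  59   4   4 189 188  18  19  13   4   5
0.65  -9  -9 287 264 132   7  51  51   6  10   5   5  71  77  77   6   3 189   5   5   4   5   5 167
0.70  12  -9 290 267 188   4   4   4   8   5   4   4   5   4  62  61   5   4   7   4   6   5   4 180
0.75  10  -9 293 288 184 189 189   8  38   4 100 190   5   7  62  64   5  81  82   4   4   5   4 182
0.80  39 238 266 266  69 183 187   4  33   5 168 157 181   4   4  28  32  82  82   5   4   5   4 181
0.85  -9  65  26  45   4   4   4   4   4   5 171 179 101  18  28  32  68  81  80   4   4   5   4 178
0.90 165 247 326 364 366 366 367 367 368 369 369 370 372 373 373 375 375 375 376 376 378 379 379 378
t0.90 pos [ 151.8 -657.7  231.4] yaw 13.0 tilt [ 0.  0. -1.] gap 85.5 -> turn 0.576 then shift [ 218.5 -300.6  -48.6] j [ 1.32  0.47 -0.05  1.53  0.02  1.14 -0.08] f [ 0.1 -0.1 -0.3]
t0.90 pos [ 151.8 -657.7  231.4] yaw 13.0 tilt [ 0.  0. -1.] gap 85.5 -> turn 0.576 then shift [  50.9 -878.1  -18.7] j [ 1.32  0.47 -0.05  1.53  0.02  1.14 -0.08] f [ 0.1 -0.1 -0.3]
```

Crop: the small red keeper is at (505,290), tab at (518,310), mouth pointing up (+x) and slightly left. The large red look-alike at (665,280) has a much bigger tab. I'll take the small one.

arm_command:
  steps:
    - [[0,0,0,0.144,-1],[0,0,0,0.144,-1],[0,0,0,0.144,-1],[0,0,0,0.144,-1],[31,-37,-5,0,-1],[31,-37,-5,0,-1],[31,-37,-5,0,-1],[31,-37,-5,0,-1],[31,-37,-5,0,-1],[31,-37,-5,0,-1]]

```text
time: 1.9
tcp_pos: [0.4041, -0.5116, 0.2618]
tcp_rot: [0.985, -0.174, 0.0, 0.0]
ft_force: [-0.1, -0.1, 0.0]
finger_gap: 0.0853
grip_force: 0.0
```

```bash
python3 - <<'E'
from h import *
go(.5,.0,.25,-20)
go(.436,.196,.2,-20)
E
```

```text
t1.90 pos [ 404.1 -511.6  261.8] yaw -20.0 tilt [ 0.  0. -1.] gap 85.3 -> turn -0.000 then shift [ -84.8 -513.5   11.6] j [ 0.84  0.41 -0.    1.56  0.    1.18 -1.08] f [-0.1 -0.1  0. ]
t1.90 pos [ 404.1 -511.6  261.8] yaw -20.0 tilt [ 0.  0. -1.] gap 85.3 -> turn -0.000 then shift [-212.  -675.9   61.5] j [ 0.84  0.41 -0.    1.56  0.    1.18 -1.08] f [-0.1 -0.1  0. ]
```

arm_command:
  steps:
    - [[-8,-48,2,0,-1],[-8,-48,2,0,-1],[-8,-48,2,0,-1],[-8,-48,2,0,-1],[-8,-48,2,0,-1],[-8,-48,2,0,-1],[-8,-48,2,0,-1],[-8,-48,2,0,-1],[-8,-48,2,0,-1],[-8,-48,2,0,-1]]

```text
time: 2.9
tcp_pos: [0.4917, -0.0325, 0.2417]
tcp_rot: [0.985, -0.174, 0.001, 0.0]
ft_force: [1.2, 0.0, -0.4]
finger_gap: 0.0853
grip_force: 0.0
```

```bash
python3 - <<'E'
from h import *
go(.436,.196,.2,-20)
p=optics.snapshot("wrist"); print(p["T_tool_cam"],p["fov_y"],p["cx"],p["cy"])
E
```

```text
t2.90 pos [491.7 -32.5 241.7] yaw -20.0 tilt [ 0.001 -0.    -1.   ] gap 85.3 -> turn -0.000 then shift [-130.6 -195.7   41.6] j [ 0.23  0.18 -0.29  1.93  0.06  1.04 -2.  ] f [ 1.2  0.  -0.4]
[[ 6.84941042e-04 -9.56566709e-01 -2.91512715e-01  7.31661129e-02]
 [ 9.99999764e-01  6.70052679e-04  1.50905234e-04  2.26241163e-05]
 [ 5.09779522e-05 -2.91512749e-01  9.56566942e-01 -1.42723279e-01]
 [ 0.00000000e+00  0.00000000e+00  0.00000000e+00  1.00000000e+00]] 63.861544355161165 279.1930800589469 208.45728552352548
```

```bash
cat > st.py <<'E'
from h import *
s=r.observe(); p=optics.snapshot("wrist"); W=cloud(p,s); 
w=W.reshape(-1,3); c=p["frame"].reshape(-1,3)
near=np.hypot(w[:,0]-.585,w[:,1]+.036)<.09
def fit(q):
    A=np.c_[q[:,:2],np.ones(len(q))]; k=np.linalg.lstsq(A,-(q[:,:2]**2).sum(1),rcond=None)[0]
    return -k[:2]/2, np.sqrt((k[:2]**2).sum()/4-k[2])
h=w[near&(w[:,2]>.080)]; h=h[np.hypot(*(h[:,:2]-np.median(h[:,:2],0)).T)<.02]
print("head",len(h),h[:,2].max(), cv2.minEnclosingCircle((h[:,:2]*1000).astype(np.float32)), h.mean(0))
t=h[h[:,2]>.0885]; print("head top",len(t),t.mean(0))
g=w[near&(w[:,2]>.066)&(w[:,2]<.078)]; g=g[np.hypot(g[:,0]-.585,g[:,1]+.036)>.045]
if len(g)>20: print("guard",len(g),fit(g), g.mean(0), "span",np.degrees(np.percentile(np.arctan2(g[:,1]+.0355,g[:,0]-.5845),[2,98])))
f=w[near&(abs(w[:,2]-.012)<.004)]; print("foot",len(f),cv2.minEnclosingCircle((f[:,:2]*1000).astype(np.float32)))
b=w[near&(abs(w[:,2]-.030)<.004)]; b=b[np.hypot(b[:,0]-.585,b[:,1]+.036)<.03];print("boss",len(b),cv2.minEnclosingCircle((b[:,:2]*1000).astype(np.float32)) if len(b) else 0)
save(p,"w1.png",s=1.2)
E
python3 st.py
```

```text
head 8827 0.3376096643363468 ((506.86065673828125, -14.701103210449219), 19.99772834777832) [ 0.50880753 -0.01431879  0.3255035 ]
head top 8827 [ 0.50880753 -0.01431879  0.3255035 ]
guard 1080 (array([ 0.58491014, -0.03615122]), np.float64(0.05392709741599847)) [ 0.62702961 -0.05450888  0.07239161] span [-77.15483433  29.01344813]
foot 8656 ((582.8768310546875, -35.19186782836914), 59.834571838378906)
boss 456 ((582.7889404296875, -35.29523468017578), 18.17844581604004)
```

arm_command:
  steps:
    - [[-26,-39,4,0,-1],[-26,-39,4,0,-1],[-26,-39,4,0,-1],[-26,-39,4,0,-1],[0,0,0,0,-1]]

```text
time: 3.5
tcp_pos: [0.445, 0.1541, 0.2255]
tcp_rot: [0.986, -0.168, -0.0, -0.001]
ft_force: [-0.4, 0.3, 0.5]
finger_gap: 0.0853
grip_force: 0.0
```

```bash
cat > obj.py <<'E'
import sys
from h import *
x,y,zlo,zhi,rad=map(float,sys.argv[1:6])
s=r.observe(); p=optics.snapshot("wrist"); W=cloud(p,s)
w=W.reshape(-1,3); q=w[(np.hypot(w[:,0]-x,w[:,1]-y)<rad)&(w[:,2]>zlo)&(w[:,2]<zhi)]
if len(q):
    zt=np.percentile(q[:,2],97); t=q[q[:,2]>zt-.004]; 
    print(len(q),"ztop",zt,"enc",cv2.minEnclosingCircle((t[:,:2]*1000).astype(np.float32)),"rect",cv2.minAreaRect((t[:,:2]*1000).astype(np.float32)),"mean",t.mean(0), "pctl ctr",(np.percentile(t[:,:2],1,axis=0)+np.percentile(t[:,:2],99,axis=0))/2)
if len(sys.argv)>6: save(p,sys.argv[6],s=1.2)
go(x,y)
E
python3 obj.py .436 .196 .008 .03 .04
```

```text
572 ztop 0.017237434883748938 enc ((434.22076416015625, 195.71905517578125), 19.837711334228516) rect ((434.1716613769531, 195.90631103515625), (38.84532165527344, 38.622459411621094), 43.0487060546875) mean [0.43483087 0.19558674 0.01576343] pctl ctr [0.43443139 0.19574907]
t3.55 pos [446.3 150.6 225.5] yaw -19.6 tilt [-0.    -0.001 -1.   ] gap 84.9 -> turn 0.000 then shift [-24.9 -39.3   0. ] j [-0.03  0.17 -0.43  1.99  0.08  1.   -2.41] f [ 0.4 -1.5 -0.4]
```

arm_command:
  steps:
    - [[0,0,0,-0.14,-1],[0,0,0,-0.14,-1],[0,0,0,-0.14,-1],[0,0,0,-0.14,-1],[0,0,0,0,-1]]

```text
time: 4.05
tcp_pos: [0.4479, 0.1461, 0.2254]
tcp_rot: [0.995, 0.104, 0.0, 0.0]
ft_force: [-0.0, -0.2, 0.2]
finger_gap: 0.0851
grip_force: 0.0
```

```bash
python3 - <<'E'
from h import *
go(.4343,.1957,.06)
E
```

```text
t4.05 pos [447.9 146.1 225.4] yaw 11.9 tilt [ 0.     0.001 -1.   ] gap 85.1 -> turn 0.000 then shift [ -3.1 -51.4 165.3] j [ 0.04  0.18 -0.49  1.98  0.1   1.   -1.87] f [-0.  -0.2  0.2]
```

arm_command:
  steps:
    - [[-1,-26,20,0,-1],[-2,-25,30,0,-1],[0,0,40,0,-1],[0,0,40,0,-1],[0,0,36,0,-1],[0,0,0,0,-1]]

```text
time: 4.65
tcp_pos: [0.431, 0.1943, 0.0556]
tcp_rot: [0.995, 0.103, -0.004, 0.002]
ft_force: [-0.5, -1.6, 0.5]
finger_gap: 0.0855
grip_force: 0.0
```

```bash
python3 obj.py .4343 .1957 .008 .03 .032 w2.png
```

```text
2017 ztop 0.017014339005565912 enc ((434.3742370605469, 196.5035858154297), 20.149517059326172) rect ((434.5057373046875, 196.0726318359375), (39.337669372558594, 38.80027770996094), 41.47941207885742) mean [0.43532102 0.19652924 0.0157151 ] pctl ctr [0.43472407 0.19634722]
t4.70 pos [432.7 195.6  57.9] yaw 11.9 tilt [-0.005  0.001 -1.   ] gap 85.5 -> turn 0.000 then shift [ 1.6  0.2 -0. ] j [-0.14  0.43 -0.45  2.13  0.31  0.65 -2.17] f [0.8 1.5 0.6]
```

View pics/w2.png

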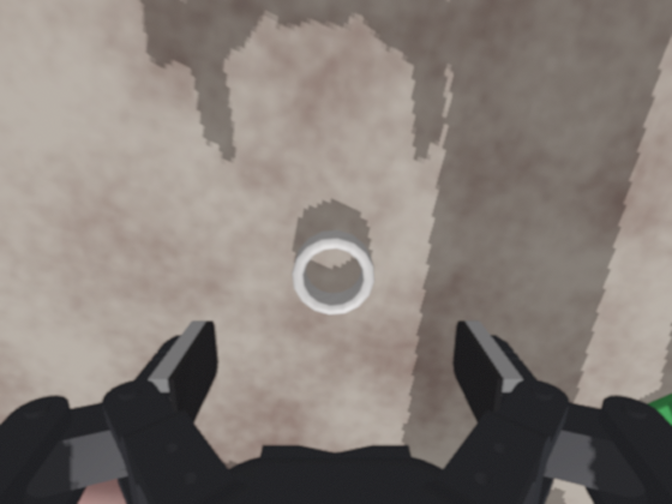

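arm_command:
  steps:
    - [[1,0,25,0,-1],[1,0,20,0,-1],[0,0,10,0,-1],[0,0,0,0,-1],[0,0,0,0,1],[0,0,0,0,1],[0,0,0,0,1],[0,0,0,0,1],[0,0,0,0,1],[0,0,0,0,1]]
  grip_force: 40

```text
time: 5.7
tcp_pos: [0.4362, 0.1977, 0.0055]
tcp_rot: [0.994, 0.105, 0.001, 0.0]
ft_force: [-1.8, -1.8, 9.0]
finger_gap: 0.0378
grip_force: 39.2
```

arm_command:
  steps:
    - [[0,0,-15,0,1],[0,0,-40,0,1],[0,0,-45,0,1],[0,0,-45,0,1],[0,0,-45,0,1],[0,0,0,0,1]]

```text
time: 6.3
tcp_pos: [0.4389, 0.1996, 0.2005]
tcp_rot: [0.994, 0.105, 0.006, -0.002]
ft_force: [1.2, -0.6, -1.1]
finger_gap: 0.0375
grip_force: 40.7
```

```bash
python3 - <<'E'
from h import *
go(.583,-.0353,.17)
E
```

```text
t6.30 pos [438.9 199.6 200.5] yaw 12.1 tilt [ 0.013 -0.002 -1.   ] gap 37.5 -> turn 0.000 then shift [ 91.4 259.9  31.2] j [-0.04  0.23 -0.55  2.    0.15  0.94 -2.02] f [ 1.2 -0.6 -1.1]
```

arm_command:
  steps:
    - [[15,43,0,0,1],[15,43,0,0,1],[15,43,0,0,1],[15,43,0,0,1],[15,43,0,0,1],[15,43,5,0,1],[0,0,20,0,1],[0,0,0,0,1],[0,0,0,0,1]]

```text
time: 7.2
tcp_pos: [0.5766, -0.0349, 0.1685]
tcp_rot: [0.994, 0.106, -0.001, -0.0]
ft_force: [0.8, 1.0, 0.6]
finger_gap: 0.0377
grip_force: 40.7
```

```bash
cat > al.py <<'E'
import sys
from h import *
# in-hand object centre vs spindle head, wrist camera; argv: expected held top z offset window rel. to TCP (mm), radius
s=r.observe(); p=optics.snapshot("wrist"); W=cloud(p,s)
M=R.from_quat(s["tcp_rot"]).as_matrix(); T=(W-np.array(s["tcp_pos"]))@M   # tool frame
lo,hi,rad=map(float,sys.argv[1:4]); t=T.reshape(-1,3)*1000
c=p["frame"].reshape(-1,3).astype(int); sat=c.max(1)-c.min(1)
q=t[(np.hypot(t[:,0],t[:,1])<rad)&(-t[:,2]>lo)&(-t[:,2]<hi)]
print("held n",len(q),"z hist",np.histogram(-q[:,2],bins=8)[0]); 
if len(q): print("enc",cv2.minEnclosingCircle(q[:,:2].astype(np.float32)),"pct",np.percentile(q,[1,50,99],axis=0).round(1).tolist())
w=W.reshape(-1,3); h=w[(np.hypot(w[:,0]-.5832,w[:,1]+.0353)<.018)&(w[:,2]>.077)&(w[:,2]<.095)]
if len(h): print("head n",len(h),"ztop",h[:,2].max(),"enc",cv2.minEnclosingCircle((h[:,:2]*1000).astype(np.float32)),"mean",h.mean(0))
if len(sys.argv)>4: save(p,sys.argv[4],s=1.2)
go(.583,-.0353)
E
python3 al.py 4 24 30 w3.png
```

```text
held n 4688 z hist [ 414  606 2590  226  197  202  224  229]
enc ((5.478374004364014, 0.053999900817871094), 29.435401916503906) pct [[-20.1, -28.4, -23.5], [5.0, -0.2, -10.3], [17.4, 28.3, -4.4]]
head n 504 ztop 0.09223726477276244 enc ((583.4067993164062, -35.14210891723633), 8.905266761779785) mean [ 0.58479574 -0.03476308  0.08754771]
t7.25 pos [577.1 -34.4 169.4] yaw 12.2 tilt [-0.    -0.001 -1.   ] gap 37.8 -> turn 0.000 then shift [ 5.6  2.1 -0. ] j [ 0.29  0.4  -0.39  1.82  0.18  0.96 -1.54] f [-0.3  0.1 -0.3]
```

View pics/w3.png

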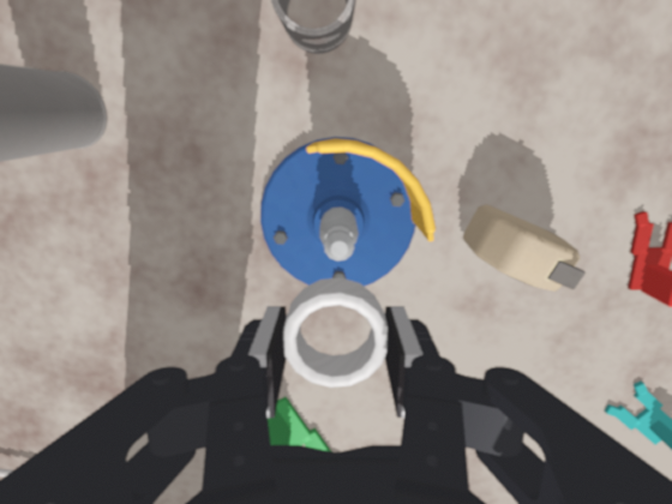

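The spacer is held level, with its ring centred at (336,340) between the pads and the spindle head at (339,245). Next I compute its offset in the hand.

```bash
cat > al2.py <<'E'
import sys
from h import *
# held ring outline: pixels in tool-frame height band & brightness, ellipse of colour mask
lo,hi,ymax,xmin,xmax=map(float,sys.argv[1:6])
s=r.observe(); p=optics.snapshot("wrist"); W=cloud(p,s)
M=R.from_quat(s["tcp_rot"]).as_matrix(); t=((W-np.array(s["tcp_pos"]))@M).reshape(-1,3)*1000
c=p["frame"].reshape(-1,3).astype(int)
k=(abs(t[:,1])<ymax)&(t[:,0]>xmin)&(t[:,0]<xmax)&(-t[:,2]>lo)&(-t[:,2]<hi)&(c.max(1)>70)
q=t[k]; z=np.percentile(-q[:,2],90); print(len(q),"top",z)
q=q[-q[:,2]>z-3]; print("x range",np.percentile(q[:,0],[0,1,50,99,100]).round(1),"y",np.percentile(q[:,1],[0,1,50,99,100]).round(1),"enc",cv2.minEnclosingCircle(q[:,:2].astype(np.float32)))
go(.5834,-.0353)
E
python3 al2.py 5 20 18.5 -30 30
```

```text
3179 top 10.958917544626628
x range [-21.9 -20.7  -0.4  17.2  18.1] y [-18.5 -18.1   0.3  18.4  18.5] enc ((-2.0754122734069824, 0.30163660645484924), 20.56778335571289)
t7.30 pos [577.5 -34.4 169.9] yaw 12.2 tilt [ 0.001 -0.    -1.   ] gap 37.6 -> turn 0.000 then shift [5.6 2.2 0. ] j [ 0.29  0.4  -0.39  1.82  0.18  0.96 -1.54] f [-1.1 -0.2 -0.4]
```

arm_command:
  steps:
    - [[7.5,2.2,0,0,1],[0,0,30,0,1],[0,0,25,0,1],[0,0,0,0,1],[0,0,0,0,1]]

```text
time: 7.8
tcp_pos: [0.5861, -0.036, 0.115]
tcp_rot: [0.994, 0.106, 0.0, -0.0]
ft_force: [0.2, 0.1, -0.8]
finger_gap: 0.0378
grip_force: 40.7
```

```bash
python3 al2.py 5 20 18.5 -30 30
```

```text
3194 top 11.01448791910237
x range [-22.2 -20.6  -0.4  17.1  17.8] y [-18.5 -18.1   0.2  18.4  18.5] enc ((-2.002187728881836, 0.283755362033844), 20.461946487426758)
t7.85 pos [586.7 -36.1 115.8] yaw 12.1 tilt [ 0.003  0.    -1.   ] gap 37.6 -> turn 0.000 then shift [-3.  -1.4 -0. ] j [ 0.27  0.48 -0.37  1.84  0.22  0.86 -1.57] f [-0.3 -1.  -0.6]
```

arm_command:
  steps:
    - [[-1,-1.2,0,0,1],[0,0,25,0,1],[0,0,15,0,1],[0,0,10,0,1],[0,0,10,0,1],[0,0,10,0,1],[0,0,5,0,1],[0,0,0,0,1]]

```text
time: 8.65
tcp_pos: [0.5842, -0.0355, 0.0388]
tcp_rot: [0.994, 0.105, -0.0, -0.0]
ft_force: [-0.4, 0.5, -1.4]
finger_gap: 0.0378
grip_force: 40.7
```

```bash
python3 - <<'E'
from h import *
go(.5834,-.0353,.0355)
E
```

```text
t8.65 pos [584.2 -35.5  38.8] yaw 12.1 tilt [-0. -0. -1.] gap 37.8 -> turn 0.000 then shift [-0.7 -0.3  3.3] j [ 0.24  0.58 -0.33  1.9   0.28  0.71 -1.62] f [-0.4  0.5 -1.4]
```

arm_command:
  steps:
    - [[0,0,3,0,1],[0,0,1,0,1],[0,0,0,0,-0.35],[0,0,0,0,-0.35],[0,0,0,0,-0.35],[0,0,-10,0,-0.35],[0,0,-30,0,-0.35],[0,0,-40,0,-0.35],[0,0,-40,0,-0.35],[0,0,-30,0,-1]]

```text
time: 9.65
tcp_pos: [0.585, -0.0354, 0.1889]
tcp_rot: [0.994, 0.105, 0.002, 0.0]
ft_force: [0.4, -0.8, -0.5]
finger_gap: 0.0707
grip_force: 0.0
```

```bash
cat > chk.py <<'E'
from h import *
# heights around the stand from top camera
p=optics.snapshot("top"); w=cloud(p).reshape(-1,3); d=np.hypot(w[:,0]-.5834,w[:,1]+.0353)
for a,b in [(0,.007),(.014,.019),(.018,.022),(.024,.031),(.034,.045)]:
    k=(d>a)&(d<b); print(a,b,k.sum(),np.percentile(w[k,2],[5,25,50,75,95]).round(3) if k.any() else "")
E
python3 chk.py; python3 - <<'E'
from h import *
go(.5916,.2955,.24)
E
```

```text
0 0.007 65 [0.531 0.532 0.533 0.534 0.544]
0.014 0.019 251 [0.529 0.531 0.533 0.549 0.553]
0.018 0.022 239 [0.528 0.531 0.533 0.549 0.555]
0.024 0.031 590 [0.522 0.529 0.543 0.55  0.559]
0.034 0.045 1138 [0.515 0.531 0.549 0.555 0.567]
t9.70 pos [587.7 -35.2 193.7] yaw 12.1 tilt [ 0.011  0.003 -1.   ] gap 77.2 -> turn 0.000 then shift [  73.5 -322.4  -46.5] j [ 0.29  0.39 -0.4   1.78  0.18  1.   -1.53] f [1.4 0.5 2.4]
```

arm_command:
  steps:
    - [[0,0,-35,0,-1],[0,0,-25,0,-1],[9,-46,0,0,-1],[9,-46,0,0,-1],[9,-46,0,0,-1],[9,-46,0,0,-1],[9,-46,0,0,-1],[9,-46,0,0,-1],[9,-46,0,0,-1],[0,0,0,0,-1]]

```text
time: 10.7
tcp_pos: [0.575, 0.3017, 0.246]
tcp_rot: [0.994, 0.111, -0.0, -0.003]
ft_force: [-0.8, -0.5, -0.1]
finger_gap: 0.0857
grip_force: 0.0
```

```bash
python3 chk.py; python3 obj.py .5916 .2955 .006 .03 .045
```

```text
0 0.007 31 [0.082 0.086 0.088 0.089 0.091]
0.014 0.019 82 [0.015 0.043 0.044 0.045 0.047]
0.018 0.022 77 [0.011 0.014 0.031 0.043 0.046]
0.024 0.031 187 [0.007 0.01  0.012 0.013 0.015]
0.034 0.045 440 [0.008 0.01  0.011 0.013 0.015]
2026 ztop 0.015236463954324854 enc ((590.0361938476562, 295.3734130859375), 31.880327224731445) rect ((589.9940185546875, 295.31756591796875), (62.101417541503906, 61.867462158203125), 11.807613372802734) mean [0.59098006 0.2956793  0.01362497] pctl ctr [0.59036883 0.29561075]
t10.80 pos [577.6 294.  245.5] yaw 12.3 tilt [-0. -0. -1.] gap 85.4 -> turn 0.000 then shift [14.   1.5 -0. ] j [-0.19  0.46 -0.49  1.56  0.23  1.18 -2.08] f [-0.2 -1.3 -1. ]
```

arm_command:
  steps:
    - [[6,1,30,0,-1],[6.5,0.5,40,0,-1],[0,0,45,0,-1],[0,0,45,0,-1],[0,0,20,0,-1],[0,0,0,0,-1],[0,0,0,0,-1]]

```text
time: 11.5
tcp_pos: [0.592, 0.2923, 0.0661]
tcp_rot: [0.995, 0.104, 0.001, 0.0]
ft_force: [0.1, -0.1, 0.5]
finger_gap: 0.0853
grip_force: 0.0
```

```bash
python3 obj.py .5902 .2954 .006 .03 .042
```

```text
6435 ztop 0.014914933908963772 enc ((590.1732788085938, 295.3736572265625), 31.989404678344727) rect ((590.4277954101562, 295.4783935546875), (62.88652801513672, 62.70429611206055), 46.46561813354492) mean [0.59173826 0.29590205 0.01359997] pctl ctr [0.59066419 0.29574442]
t11.55 pos [592.5 293.2  67.2] yaw 12.0 tilt [ 0.003 -0.    -1.   ] gap 85.2 -> turn 0.000 then shift [-1.8 -2.7 -0. ] j [-0.23  0.65 -0.43  1.69  0.34  0.87 -2.16] f [-0.5 -0.3  0.6]
```

arm_command:
  steps:
    - [[-1.5,-2.5,25,0,-1],[0,0,25,0,-1],[0,0,12,0,-1],[0,0,3,0,-1],[0,0,0,0,-1],[0,0,0,0,-1]]

```text
time: 12.15
tcp_pos: [0.59, 0.2963, 0.0019]
tcp_rot: [0.994, 0.105, 0.001, -0.0]
ft_force: [0.7, 0.2, -0.1]
finger_gap: 0.0854
grip_force: 0.0
```

```bash
python3 - <<'E'
from h import *
go(.5904,.2955,0)
E
```

```text
t12.15 pos [590.  296.3   1.9] yaw 12.1 tilt [ 0.003 -0.001 -1.   ] gap 85.4 -> turn 0.000 then shift [0.2 0.8 1.9] j [-0.26  0.73 -0.39  1.72  0.38  0.76 -2.2 ] f [ 0.7  0.2 -0.1]
```

arm_command:
  steps:
    - [[0,0.7,2,0,-1],[0,0,0,0,1],[0,0,0,0,1],[0,0,0,0,1],[0,0,0,0,1],[0,0,0,0,1]]
  grip_force: 50

```text
time: 12.75
tcp_pos: [0.5896, 0.2953, -0.0006]
tcp_rot: [0.994, 0.105, 0.001, -0.0]
ft_force: [-1.2, -1.2, 5.4]
finger_gap: 0.0612
grip_force: 54.2
```

arm_command:
  steps:
    - [[0,0,-10,0,1],[0,0,-35,0,1],[0,0,-45,0,1],[0,0,-45,0,1],[0,0,-45,0,1],[0,0,-45,0,1],[0,0,-25,0,1],[0,0,0,0,1]]

```text
time: 13.55
tcp_pos: [0.5907, 0.2966, 0.2538]
tcp_rot: [0.994, 0.105, 0.004, -0.002]
ft_force: [0.2, 0.3, -0.6]
finger_gap: 0.0609
grip_force: 54.8
```

```bash
python3 - <<'E'
from h import *
go(.583,-.0353)
E
```

```text
t13.55 pos [590.7 296.6 253.8] yaw 12.1 tilt [ 0.009 -0.003 -1.   ] gap 60.9 -> turn 0.000 then shift [-77.  323.   -1.5] j [-0.19  0.47 -0.49  1.53  0.23  1.19 -2.08] f [ 0.2  0.3 -0.6]
```

arm_command:
  steps:
    - [[-9.6,40.4,0,0,1],[-9.6,40.4,0,0,1],[-9.6,40.4,0,0,1],[-9.6,40.4,0,0,1],[-9.6,40.4,0,0,1],[-9.6,40.4,0,0,1],[-9.6,40.4,5,0,1],[-9.6,40.4,10,0,1],[0,0,10,0.14,1],[0,0,10,0.14,1]]

```text
time: 14.55
tcp_pos: [0.5803, -0.0397, 0.2112]
tcp_rot: [0.999, -0.04, -0.002, 0.0]
ft_force: [-0.4, 0.8, -1.1]
finger_gap: 0.0614
grip_force: 54.8
```

arm_command:
  steps:
    - [[0,0,10,0.14,1],[0,0,20,0.14,1],[0,0,20,0.03,1],[0,0,0,0,1],[0,0,0,0,1]]

```text
time: 15.05
tcp_pos: [0.5809, -0.037, 0.1626]
tcp_rot: [0.982, -0.188, -0.001, 0.0]
ft_force: [-0.1, 0.6, -0.7]
finger_gap: 0.0609
grip_force: 54.8
```

```bash
python3 al2.py 3 24 30 -45 45
```

```text
13559 top 14.997716842448234
x range [-31.2 -28.3   4.6  31.2  32.7] y [-30.  -28.7   0.   28.9  30. ] enc ((0.76357102394104, 0.34368517994880676), 32.054630279541016)
t15.10 pos [581.7 -37.  163.5] yaw -21.7 tilt [-0. -0. -1.] gap 61.0 -> turn 0.000 then shift [ 1.  -2.2  0. ] j [ 0.22  0.41 -0.29  1.82  0.14  0.94 -2.09] f [ 0.1 -0.4 -1.1]
```

arm_command:
  steps:
    - [[0.2,-2.4,20,0,1],[0,0,30,0,1],[0,0,0,0,1],[0,0,0,0,1]]

```text
time: 15.5
tcp_pos: [0.5831, -0.035, 0.1141]
tcp_rot: [0.982, -0.188, 0.0, -0.0]
ft_force: [0.8, -0.1, -0.0]
finger_gap: 0.0609
grip_force: 54.9
```

```bash
python3 al2.py 3 24 30 -45 45
```

```text
13546 top 15.00575416440623
x range [-31.2 -28.3   4.7  31.2  32.7] y [-30.  -28.8   0.   28.9  30. ] enc ((0.7127638459205627, 0.5006752014160156), 32.20608139038086)
t15.55 pos [583.8 -34.9 114.9] yaw -21.7 tilt [ 0.002 -0.001 -1.   ] gap 61.1 -> turn 0.000 then shift [-0.2  0.5 -0. ] j [ 0.2   0.46 -0.28  1.86  0.17  0.84 -2.11] f [ 0.8 -0.5 -0.7]
```

arm_command:
  steps:
    - [[-0.9,0.3,0,0,1],[0,0,20,0,1],[0,0,15,0,1],[0,0,10,0,1],[0,0,8,0,1],[0,0,6,0,1],[0,0,4,0,1],[0,0,0,0,1],[0,0,0,0,1]]

```text
time: 16.45
tcp_pos: [0.582, -0.0348, 0.0506]
tcp_rot: [0.982, -0.188, 0.0, -0.0]
ft_force: [-0.5, -0.2, -1.0]
finger_gap: 0.0608
grip_force: 55.0
```

```bash
python3 al2.py 3 24 30 -45 45
```

```text
13744 top 15.189830896966026
x range [-31.  -28.4   7.   31.2  44.9] y [-30.  -28.8   0.   28.9  30. ] enc ((12.759428977966309, 0.019942324608564377), 43.854312896728516)
t16.50 pos [582.2 -34.8  50.7] yaw -21.7 tilt [ 0.001 -0.    -1.   ] gap 60.7 -> turn 0.000 then shift [ 1.3 -0.   0. ] j [ 0.18  0.55 -0.26  1.9   0.2   0.72 -2.14] f [-0.1  0.1 -0.1]
```

arm_command:
  steps:
    - [[0,0,2,0,1],[0,0,1.5,0,1],[0,0,1,0,1],[0,0,0,0,1],[0,0,0,0,1]]

```text
time: 17.0
tcp_pos: [0.5817, -0.0349, 0.0458]
tcp_rot: [0.982, -0.188, -0.0, 0.0]
ft_force: [-0.3, -0.1, -0.8]
finger_gap: 0.0607
grip_force: 55.0
```

arm_command:
  steps:
    - [[0,0,0.7,0,1],[0,0,0.5,0,1],[0,0,0,0,1],[0,0,0,0,1]]

```text
time: 17.4
tcp_pos: [0.582, -0.0348, 0.0454]
tcp_rot: [0.982, -0.188, 0.0, 0.0]
ft_force: [-2.6, 0.3, 6.0]
finger_gap: 0.0609
grip_force: 55.6
```

arm_command:
  steps:
    - [[0,0,0,0,-0.74],[0,0,0,0,-0.74],[0,0,0,0,-0.74],[0,0,-10,0,-0.74],[0,0,-30,0,-0.74],[0,0,-40,0,-1],[0,0,-40,0,-1],[0,0,-30,0,-1],[0,0,0,0,-1]]

```text
time: 18.3
tcp_pos: [0.5849, -0.0346, 0.2004]
tcp_rot: [0.982, -0.189, 0.005, -0.001]
ft_force: [0.9, -0.9, -0.5]
finger_gap: 0.0853
grip_force: 0.0
```

```bash
python3 - <<'E'
from h import *
go(.4365,-.2205,.15)
E
```

```text
t18.30 pos [584.9 -34.6 200.4] yaw -21.7 tilt [ 0.01  -0.004 -1.   ] gap 85.3 -> turn 0.000 then shift [-69.5 227.8  48.9] j [ 0.22  0.37 -0.3   1.78  0.13  1.   -2.08] f [ 0.9 -0.9 -0.5]
```

arm_command:
  steps:
    - [[-14,45,0,0,-1],[-14,45,0,0,-1],[-14,45,5,0,-1],[-14,45,15,0,-1],[-13.5,45,20,0,-1],[0,0,40,0,-1],[0,0,20,0,-1],[0,0,0,0,-1],[0,0,0,0,-1]]

```text
time: 19.2
tcp_pos: [0.4347, -0.2172, 0.0952]
tcp_rot: [0.982, -0.188, -0.0, -0.0]
ft_force: [1.0, 0.3, -0.1]
finger_gap: 0.0855
grip_force: 0.0
```

```bash
python3 chk.py; python3 obj.py .4365 -.2205 .005 .03 .037
```

```text
0 0.007 30 [0.079 0.086 0.088 0.09  0.092]
0.014 0.019 92 [0.046 0.057 0.058 0.06  0.062]
0.018 0.022 85 [0.054 0.057 0.058 0.06  0.061]
0.024 0.031 238 [0.011 0.056 0.058 0.059 0.061]
0.034 0.045 385 [0.008 0.01  0.011 0.013 0.015]
2486 ztop 0.01128193058932731 enc ((435.18719482421875, -221.52996826171875), 22.944833755493164) rect ((434.9057312011719, -221.69004821777344), (44.3267822265625, 45.4749755859375), 67.83745574951172) mean [ 0.4359191  -0.22195066  0.00997475] pctl ctr [ 0.4353765  -0.22179804]
t19.30 pos [ 435.6 -217.4   96.2] yaw -21.7 tilt [ 0.002  0.    -1.   ] gap 85.2 -> turn 0.000 then shift [1.9 2.6 0. ] j [ 0.55  0.35 -0.21  2.09  0.11  0.7  -1.68] f [ 0.9  0.3 -0.4]
```

arm_command:
  steps:
    - [[1.1,4.2,30,0,-1],[0,0,35,0,-1],[0,0,20,0,-1],[0,0,9,0,-1],[0,0,0,0,-1],[0,0,0,0,-1]]

```text
time: 19.9
tcp_pos: [0.4352, -0.222, 0.0022]
tcp_rot: [0.982, -0.188, 0.001, 0.0]
ft_force: [0.6, -0.8, -0.6]
finger_gap: 0.0856
grip_force: 0.0
```

```bash
python3 - <<'E'
from h import *
go(.4352,-.2217,0.001)
E
```

```text
t19.90 pos [ 435.2 -222.     2.2] yaw -21.7 tilt [ 0.002  0.    -1.   ] gap 85.6 -> turn 0.000 then shift [-0.1 -0.3  1.2] j [ 0.52  0.51 -0.17  2.14  0.17  0.49 -1.73] f [ 0.6 -0.8 -0.6]
```

arm_command:
  steps:
    - [[0,0,1,0,1],[0,0,0,0,1],[0,0,0,0,1],[0,0,0,0,1],[0,0,0,0,1],[0,0,0,0,1],[0,0,-10,0,1],[0,0,-40,0,1],[0,0,-45,0,1],[0,0,-45,0,1]]

```text
time: 20.9
tcp_pos: [0.4333, -0.2214, 0.1418]
tcp_rot: [0.982, -0.188, -0.0, -0.0]
ft_force: [-0.0, -0.6, -1.0]
finger_gap: 0.0426
grip_force: 51.5
```

```bash
python3 - <<'E'
from h import *
go(.5834,-.0353,.17)
E
```

```text
t20.90 pos [ 433.3 -221.4  141.8] yaw -21.7 tilt [-0.001 -0.    -1.   ] gap 42.6 -> turn 0.000 then shift [  70.5 -228.4  -28.2] j [ 0.58  0.28 -0.23  2.05  0.09  0.81 -1.65] f [-0.  -0.6 -1. ]
```

arm_command:
  steps:
    - [[14,-45.7,-8,0,1],[14,-45.7,-8,0,1],[14,-45.7,-6,0,1],[14,-45.7,-4,0,1],[14,-45.7,0,0,1],[0,0,0,0,1],[0,0,0,0,1]]

```text
time: 21.6
tcp_pos: [0.5834, -0.034, 0.166]
tcp_rot: [0.982, -0.187, -0.0, 0.0]
ft_force: [-0.5, -0.7, -2.2]
finger_gap: 0.0429
grip_force: 51.5
```

```bash
python3 al2.py 3 20 22 -45 45; python3 al.py 3 20 20
```

```text
6315 top 9.346492920304053
x range [-22.4 -20.5   2.3  22.3  23.2] y [-21.5 -21.2   0.   21.4  21.9] enc ((-0.9631595611572266, 0.2678036391735077), 24.4539852142334)
t21.65 pos [582.8 -35.9 165.8] yaw -21.7 tilt [-0.001  0.001 -1.   ] gap 42.9 -> turn 0.000 then shift [ 0.4 -0.8 -0. ] j [ 0.22  0.41 -0.29  1.81  0.14  0.95 -2.09] f [-0.5 -1.2 -1. ]
held n 4404 z hist [  51   51   60   79  367 2016 1660  120]
enc ((0.0005127076874487102, -0.0062944600358605385), 19.99517822265625) pct [[-18.9, -18.9, -9.9], [-1.1, -0.4, -8.6], [19.0, 18.9, -3.8]]
head n 466 ztop 0.09160363400227174 enc ((583.4730224609375, -35.37435531616211), 8.784158706665039) mean [ 0.58529558 -0.0361418   0.08754846]
t21.70 pos [582.5 -36.9 165.8] yaw -21.8 tilt [-0.001  0.002 -1.   ] gap 43.1 -> turn 0.000 then shift [-0.2 -1.6 -0. ] j [ 0.22  0.4  -0.29  1.81  0.14  0.95 -2.09] f [ 0.5 -0.9 -1.1]
```

arm_command:
  steps:
    - [[-0.3,-1.2,20,0,1],[0,0,30,0,1],[0,0,0,0,1],[0,0,0,0,1]]

```text
time: 22.1
tcp_pos: [0.5831, -0.0356, 0.1162]
tcp_rot: [0.982, -0.19, -0.001, 0.0]
ft_force: [0.9, -0.4, -1.6]
finger_gap: 0.0429
grip_force: 51.5
```

```bash
python3 al2.py 3 20 22 -45 45
```

```text
6337 top 9.339246304145249
x range [-22.3 -20.4   2.3  22.2  23.2] y [-21.4 -21.2   0.   21.6  21.9] enc ((-0.9336884617805481, 0.17687994241714478), 24.429607391357422)
t22.15 pos [584.1 -35.2 117.1] yaw -21.8 tilt [ 0.001 -0.    -1.   ] gap 42.9 -> turn 0.000 then shift [-0.6  0.4 -0. ] j [ 0.2   0.46 -0.28  1.85  0.17  0.85 -2.11] f [ 1.  -0.9 -0.8]
```

arm_command:
  steps:
    - [[-0.8,0.2,0,0,1],[0,0,15,0,1],[0,0,12,0,1],[0,0,10,0,1],[0,0,8,0,1],[0,0,6,0,1],[0,0,3,0,1],[0,0,0,0,1],[0,0,0,0,1]]

```text
time: 23.05
tcp_pos: [0.5833, -0.034, 0.0622]
tcp_rot: [0.982, -0.188, 0.0, -0.0]
ft_force: [-0.8, 0.4, -1.8]
finger_gap: 0.0429
grip_force: 51.5
```

arm_command:
  steps:
    - [[0,0,1,0,1],[0,0,1,0,1],[0,0,0,0,1],[0,0,0,0,1]]

```text
time: 23.45
tcp_pos: [0.5834, -0.034, 0.0614]
tcp_rot: [0.982, -0.188, 0.001, 0.0]
ft_force: [-2.0, 0.4, 5.5]
finger_gap: 0.043
grip_force: 52.3
```

arm_command:
  steps:
    - [[0,0,0,0,-0.4],[0,0,0,0,-0.4],[0,0,0,0,-0.4],[0,0,-10,0,-0.4],[0,0,-30,0,-0.4],[0,0,-40,0,-1],[0,0,-40,0,-1],[0,0,-15,0,-1],[0,0,0,0,-1]]

```text
time: 24.35
tcp_pos: [0.5848, -0.0339, 0.1987]
tcp_rot: [0.982, -0.188, 0.003, -0.0]
ft_force: [0.3, -0.1, -0.1]
finger_gap: 0.0854
grip_force: 0.0
```

```bash
python3 - <<'E'
from h import *
go(.57,-.29,.19)
E
```

```text
t24.35 pos [584.8 -33.9 198.7] yaw -21.7 tilt [ 0.007 -0.002 -1.   ] gap 85.4 -> turn 0.000 then shift [ 81.  243.4   8.7] j [ 0.22  0.37 -0.3   1.78  0.13  1.   -2.08] f [ 0.3 -0.1 -0.1]
```

Moving to above the keeper and turning there.

arm_command:
  steps:
    - [[14,44,0,0,-1],[14,44,0,0,-1],[14,44,0,0,-1],[14,44,0,0,-1],[14,44,0,0,-1],[10,23,0,0,-1],[0,0,10,-0.14,-1],[0,0,10,-0.14,-1],[0,0,10,-0.14,-1],[0,0,0,-0.14,-1]]

```text
time: 25.35
tcp_pos: [0.5653, -0.2886, 0.1617]
tcp_rot: [0.996, 0.093, -0.003, -0.002]
ft_force: [0.7, -0.8, -0.5]
finger_gap: 0.0852
grip_force: 0.0
```

arm_command:
  steps:
    - [[0,0,0,0,-1],[0,0,0,0,-1]]

```text
time: 25.55
tcp_pos: [0.5668, -0.2893, 0.1641]
tcp_rot: [0.996, 0.089, -0.001, -0.0]
ft_force: [0.1, 0.1, 0.4]
finger_gap: 0.0856
grip_force: 0.0
```

```bash
python3 chk.py; cat > kp.py <<'E'
from h import *
import sys
s=r.observe(); p=optics.snapshot("wrist"); W=cloud(p,s); c=p["frame"].astype(int)
red=(c[...,0]>2*c[...,1])&(c[...,0]>2*c[...,2])&(c[...,0]>60)&(np.hypot(W[...,0]-.6,W[...,1]+.285)<.07)
w=W[red]; print("n",len(w))
tab=w[w[:,2]>.032]; pl=w[(w[:,2]<.009)]
for n,q in [("tab",tab),("plate",pl)]:
    c0,sz,a=cv2.minAreaRect((q[:,:2]*1000).astype(np.float32)); print(n,len(q),np.round(c0,1),np.round(sz,1),round(a,1),q.mean(0).round(4))
# tab principal axis
q=tab[:,:2]-tab[:,:2].mean(0); e,v=np.linalg.eigh(q.T@q); a=v[:,1]; a=a*np.sign(a[0]); print("tab axis",np.degrees(np.arctan2(a[1],a[0])))
q=pl[:,:2]; fx=q.mean(0)-tab[:,:2].mean(0); print("tab->plate",np.degrees(np.arctan2(fx[1],fx[0])))
t=cv2.minAreaRect((tab[:,:2]*1000).astype(np.float32))[0]
save(p,sys.argv[1],s=1.2)
go(t[0]/1e3,t[1]/1e3,.03)
E
python3 kp.py w4.png
```

```text
0 0.007 31 [0.08  0.086 0.088 0.09  0.091]
0.014 0.019 88 [0.066 0.068 0.069 0.07  0.072]
0.018 0.022 96 [0.056 0.065 0.068 0.07  0.072]
0.024 0.031 222 [0.011 0.056 0.058 0.059 0.062]
0.034 0.045 382 [0.008 0.01  0.011 0.013 0.015]
n 2022
tab 388 [ 587.6 -292.1] [22.9 11.7] 14.5 [ 0.5881 -0.2919  0.0349]
plate 1579 [ 608.6 -287.1] [63.6 39.6] 13.4 [ 0.6105 -0.2864  0.0051]
tab axis 13.189562687566827
tab->plate 13.634902940512356
t25.65 pos [ 567.2 -289.3  164.8] yaw 10.2 tilt [-0. -0. -1.] gap 85.5 -> turn 0.000 then shift [ 19.7   6.3 134.8] j [ 0.65  0.49 -0.34  1.68  0.19  1.   -1.15] f [-0.3 -0.6  0.4]
```

View pics/w4.png

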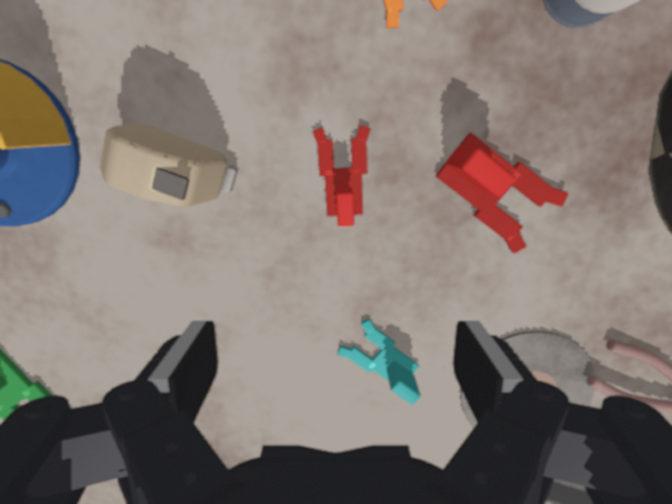

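arm_command:
  steps:
    - [[0,0,0,-0.056,0.05],[10,4,20,0,0.05],[9,3.4,30,0,0.05],[0,0,30,0,0.05],[0,0,10,0,0.05],[0,0,0,0,0.05],[0,0,0,0,0.05]]

```text
time: 26.35
tcp_pos: [0.5883, -0.2923, 0.0763]
tcp_rot: [0.993, 0.118, 0.001, 0.001]
ft_force: [0.9, 0.2, 1.1]
finger_gap: 0.0404
grip_force: 0.0
```

```bash
python3 - <<'E'
from h import *
go(.5877,-.2921,.011,13.4)
E
```

```text
t26.35 pos [ 588.3 -292.3   76.3] yaw 13.5 tilt [ 0.001  0.001 -1.   ] gap 40.4 -> turn 0.003 then shift [-0.6 -0.4 65.3] j [ 0.62  0.62 -0.32  1.7   0.24  0.86 -1.14] f [0.9 0.2 1.1]
```

arm_command:
  steps:
    - [[-0.4,-0.3,30,0,0.05],[0,0,20,0,0.05],[0,0,10,0,0.05],[0,0,4,0,0.05],[0,0,0,0,0.05],[0,0,0,0,1],[0,0,0,0,1],[0,0,0,0,1],[0,0,0,0,1],[0,0,0,0,1]]
  grip_force: 40

```text
time: 27.35
tcp_pos: [0.588, -0.2923, 0.0123]
tcp_rot: [0.993, 0.118, 0.001, 0.001]
ft_force: [-0.3, 0.9, 5.7]
finger_gap: 0.0113
grip_force: 40.0
```

arm_command:
  steps:
    - [[0,0,-10,0,1],[0,0,-40,0,1],[0,0,-45,0,1],[0,0,-45,0,1],[-5,-45,-5,0,1],[-5,-45,0,0,1],[-5,-45,0,0,1],[-5,-45,0,0,1],[-5,-45,0,0,1],[-2,-26,0,0,1]]

```text
time: 28.35
tcp_pos: [0.4999, -0.0505, 0.1564]
tcp_rot: [0.993, 0.12, -0.0, -0.0]
ft_force: [1.4, 0.3, -1.3]
finger_gap: 0.0113
grip_force: 39.2
```

arm_command:
  steps:
    - [[0,0,20,0,1],[0,0,10,0,1],[0,0,0,0,1]]

```text
time: 28.65
tcp_pos: [0.5006, -0.0548, 0.1248]
tcp_rot: [0.993, 0.118, -0.002, -0.0]
ft_force: [0.8, -1.2, -0.8]
finger_gap: 0.0112
grip_force: 39.2
```

```bash
cat > kh.py <<'E'
from h import *
import sys
s=r.observe(); p=optics.snapshot("wrist"); W=cloud(p,s); c=p["frame"].astype(int)
M=R.from_quat(s["tcp_rot"]).as_matrix(); t=((W-np.array(s["tcp_pos"]))@M)*1000
red=(c[...,0]>2*c[...,1])&(c[...,0]>2*c[...,2])&(c[...,0]>60)&(np.hypot(t[...,0]-20,t[...,1])<60)&(abs(t[...,2])<40)
q=t[red]; print("n",len(q),"z med",np.median(q[:,2])); q=q[(q[:,0]>14)]
# top face of plate ahead of tab: tilt & outline
A=np.c_[q[:,:2],np.ones(len(q))]; k=np.linalg.lstsq(A,q[:,2],rcond=None)[0]; print("plane z=%.4fx+%.4fy+%.1f"%tuple(k))
c0,sz,a=cv2.minAreaRect(q[:,:2].astype(np.float32)); print("rect",np.round(c0,1),np.round(sz,1),round(a,1))
print("x max",np.percentile(q[:,0],[98,99.5,100]).round(1))
for x0 in (25,30,35,40,45,50):
    y=q[abs(q[:,0]-x0)<2,1]; 
    if len(y): 
        ys=np.sort(y); g=np.diff(ys); i=g.argmax(); print(x0,"y",ys[0].round(1),ys[-1].round(1),"slot",ys[i].round(1),ys[i+1].round(1))
w=W.reshape(-1,3); h=w[(np.hypot(w[:,0]-.5832,w[:,1]+.0353)<.018)&(w[:,2]>.079)&(w[:,2]<.095)]
if len(h): print("head n",len(h),"ztop",h[:,2].max(),"enc",cv2.minEnclosingCircle((h[:,:2]*1000).astype(np.float32)))
if len(sys.argv)>1: save(p,sys.argv[1],s=1.2)
go(.504,-.0541,.0843,13.4); go(.5834,-.0353,.0843)
E
python3 kh.py w5.png
```

```text
n 6895 z med 6.860951298798317
plane z=0.0002x+-0.0015y+7.3
rect [33.9 -0.8] [40.  40.5] 0.6
x max [52.  53.2 54.1]
25 y -17.6 16.7 slot -0.7 -0.2
30 y -18.0 16.6 slot -7.6 6.6
35 y -17.8 16.7 slot -7.5 6.6
40 y -17.6 16.7 slot -7.5 6.5
45 y -19.2 18.1 slot -7.5 6.5
50 y -20.9 19.6 slot -11.9 10.9
head n 991 ztop 0.09197422137830413 enc ((583.1043701171875, -35.03184127807617), 8.886788368225098)
t28.70 pos [501.4 -55.  125.5] yaw 13.5 tilt [-0.002 -0.    -1.   ] gap 11.0 -> turn 0.002 then shift [ 2.8 -0.3 41.2] j [ 0.38  0.36 -0.43  2.02  0.2   0.81 -1.5 ] f [-0.5 -0.5 -0.3]
t28.70 pos [501.4 -55.  125.5] yaw 13.5 tilt [-0.002 -0.    -1.   ] gap 11.0 -> turn 0.000 then shift [84.4 -0.  41.1] j [ 0.38  0.36 -0.43  2.02  0.2   0.81 -1.5 ] f [-0.5 -0.5 -0.3]
```

View pics/w5.png

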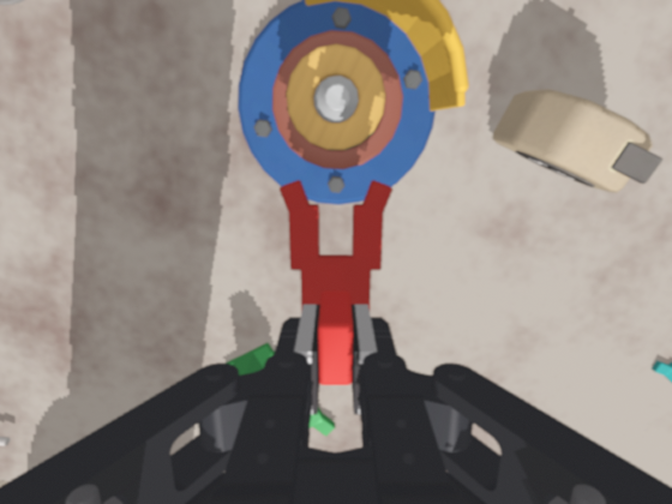

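arm_command:
  steps:
    - [[0,0.4,20,0,1],[0,0,15,0,1],[0,0,6,0,1],[0,0,0,0,1],[0,0,0,0,1]]

```text
time: 29.2
tcp_pos: [0.5027, -0.0549, 0.0857]
tcp_rot: [0.993, 0.118, 0.001, 0.0]
ft_force: [0.1, 1.2, -1.1]
finger_gap: 0.0116
grip_force: 39.2
```

```bash
python3 - <<'E'
from h import *
go(.5833,-.0352,.0843,13.4)
s=r.observe(); p=optics.snapshot("wrist"); W=cloud(p,s).reshape(-1,3)
d=np.hypot(W[:,0]-.5833,W[:,1]+.0352); k=(d>.012)&(d<.021)&(W[:,2]>.05); print("flange top",np.percentile(W[k,2],[5,50,95]),k.sum())
c=p["frame"].reshape(-1,3).astype(int); red=(c[:,0]>2*c[:,1])&(c[:,0]>2*c[:,2])&(c[:,0]>60)&(W[:,2]<.09)&(W[:,2]>.06)&(d<.09); print("plate top",np.percentile(W[red,2],[5,50,95]))
go(.5833,-.0352,.0843,13.4)
E
```

```text
t29.20 pos [502.7 -54.9  85.7] yaw 13.5 tilt [ 0.001  0.    -1.   ] gap 11.6 -> turn 0.002 then shift [83.  -0.5  1.5] j [ 0.36  0.42 -0.41  2.05  0.25  0.72 -1.54] f [ 0.1  1.2 -1.1]
flange top [0.06896961 0.07010526 0.07120911] 5097
plate top [0.07747131 0.07849517 0.07990591]
t29.25 pos [502.8 -54.8  85.8] yaw 13.5 tilt [ 0.002  0.001 -1.   ] gap 11.2 -> turn 0.002 then shift [82.9 -0.5  1.7] j [ 0.35  0.41 -0.41  2.05  0.25  0.72 -1.54] f [ 0.  -0.4 -1.6]
```

arm_command:
  steps:
    - [[0,0,1.8,0,1],[8,0,0,0,1],[10,0,0,0,1],[8,0,0,0,1],[7,0,0,0,1],[7,0,0,0,1],[6,0,0,0,1],[4,0,0,0,1],[0,0,0,0,1]]

```text
time: 30.15
tcp_pos: [0.5512, -0.0426, 0.0832]
tcp_rot: [0.993, 0.118, 0.0, -0.0]
ft_force: [-0.8, 0.3, -0.9]
finger_gap: 0.0108
grip_force: 39.2
```

```bash
python3 - <<'E'
from h import *
go(.5833,-.0352,.0823,13.4)
E
```

```text
t30.15 pos [551.2 -42.6  83.2] yaw 13.6 tilt [ 0. -0. -1.] gap 10.8 -> turn 0.003 then shift [33.   0.2  0.9] j [ 0.31  0.48 -0.4   1.95  0.26  0.76 -1.57] f [-0.8  0.3 -0.9]
```

arm_command:
  steps:
    - [[1,0,0,0,1],[0.7,0,0,0,1],[0,0,0.7,0,1],[0,0,0.5,0,1],[0,0,0,0,1],[0,0,0,0,1]]

```text
time: 30.75
tcp_pos: [0.5522, -0.0426, 0.0823]
tcp_rot: [0.993, 0.118, -0.0, 0.0]
ft_force: [-1.8, 0.5, 4.4]
finger_gap: 0.0114
grip_force: 39.7
```

```bash
python3 kh.py w6.png
```

```text
n 6481 z med 6.807966171589494
plane z=0.0069x+-0.0020y+7.0
rect [34.2 -1.2] [42.8 40.3] 90.0
x max [52.9 53.8 54.3]
25 y -18.2 16.7 slot -7.7 8.2
30 y -17.9 16.5 slot -9.9 9.4
35 y -17.8 16.9 slot -7.6 7.1
40 y -18.1 16.7 slot -7.5 6.6
45 y -21.7 18.3 slot -7.4 6.5
50 y -22.6 20.2 slot -11.9 11.0
head n 1290 ztop 0.09179193792164074 enc ((583.2473754882812, -35.047000885009766), 8.970048904418945)
t30.80 pos [552.2 -42.5  82.3] yaw 13.6 tilt [-0.  0. -1.] gap 11.2 -> turn 0.003 then shift [-49.5   0.1  -2. ] j [ 0.31  0.48 -0.39  1.94  0.26  0.76 -1.57] f [-1.3 -0.5  4.3]
t30.80 pos [552.2 -42.5  82.3] yaw 13.6 tilt [-0.  0. -1.] gap 11.2 -> turn 0.000 then shift [32.   0.3 -2. ] j [ 0.31  0.48 -0.39  1.94  0.26  0.76 -1.57] f [-1.3 -0.5  4.3]
```

View pics/w6.png

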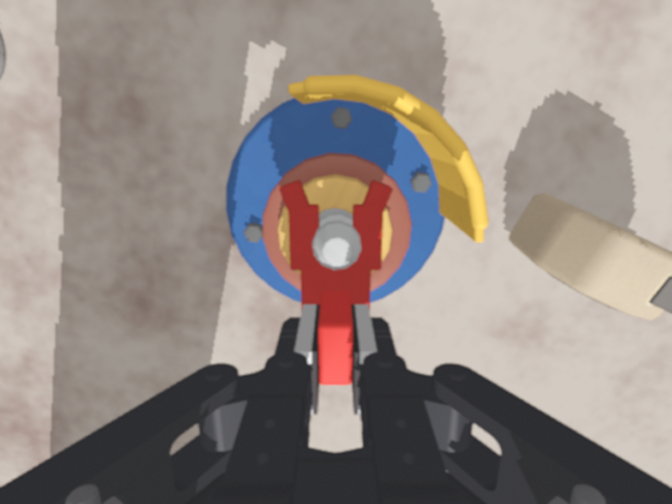

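The keeper is home: neck at the slot's closed end at (336,240), plate on the flange at 4 N. Releasing.

arm_command:
  steps:
    - [[0,0,0,0,0.4],[0,0,0,0,0.3],[0,0,0,0,0.2],[0,0,0,0,0.2],[0,0,-10,0,0.2],[0,0,-30,0,0.2],[0,0,-40,0,0.2],[0,0,-30,0,0.2],[0,0,0,0,0.2]]

```text
time: 31.7
tcp_pos: [0.5554, -0.0421, 0.1975]
tcp_rot: [0.993, 0.118, 0.005, 0.001]
ft_force: [1.4, 0.4, 0.1]
finger_gap: 0.0342
grip_force: 0.0
```

```bash
python3 - <<'E'
from h import *
s=r.observe(); p=optics.snapshot("wrist"); W=cloud(p,s); save(p,"w7.png",s=1.2)
c=p["frame"].astype(int); red=(c[...,0]>2*c[...,1])&(c[...,0]>2*c[...,2])&(c[...,0]>60)&(np.hypot(W[...,0]-.57,W[...,1]+.04)<.07)
w=W[red]; pl=w[(w[:,2]<.085)&(w[:,2]>.066)]
A=np.c_[pl[:,:2],np.ones(len(pl))]; k=np.linalg.lstsq(A,pl[:,2],rcond=None)[0]; print(len(pl),"slopes",k[:2].round(3),"z",np.percentile(pl[:,2],[5,50,95]).round(4))
a=np.radians(13.5); u=(pl[:,:2]-[.5832,-.0352])@np.array([np.cos(a),np.sin(a)]); v=(pl[:,:2]-[.5832,-.0352])@np.array([-np.sin(a),np.cos(a)])
print("u",np.percentile(u,[.5,99.5])*1000,"v",np.percentile(v,[.5,99.5])*1000)
E
```

```text
1802 slopes [-0.005 -0.002] z [0.0739 0.0751 0.0763]
u [-42.02172994  21.26537219] v [-18.56223349  19.67712282]
```

View pics/w7.png

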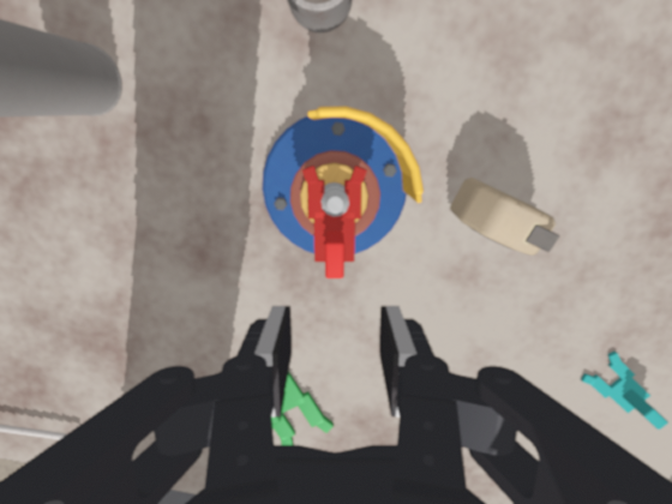

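The keeper lies flat: its top is at 75 mm, with slopes under 0.5%. It spans -42 to +21 mm about the axis, so it is home. The tape, can and pipe stand as before, so I'm handing in.

```bash
python3 -c "
from workcell import r
print(r.finish_job())"
```

```text
the job is handed in; nothing more can be done
None
```

The job is handed in at about 32 s: the spacer, wheel and flange are stacked on the spindle, the small red keeper is fully home and flat on the flange, and the spray can, tape measure and pipe were left standing.

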